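Slip-angle test on packing card

ROBOT

A 6-joint arm with a two-finger parallel gripper is mounted at the origin on the work surface. World frame = base frame: x ahead of the robot, y to its left, z up, the work surface at z = 0. Lengths are in m, angles in rad, forces in N, time in s.
With the tool pointing down it reaches from about 0.325 to 0.9 m from the base axis. Payload 6.1 kg.
Tool frame: the origin (TCP) lies where the fingers leave the gripper's body, on its centre line; the fingertips stand 70 mm ahead of it and the grasp point (between the pads) lies 51 mm ahead of it (ctrl.tcp_to_grasp is the distance from the TCP to the grasp point, in m); z points along the fingers, y is the line along which they close (so a half turn about z gives the same grasp; the last joint's range is limited). The gripper opens to 87 mm and grips with 3 to 60 N. Pads are 19 mm wide; open, the fingers measure 117 mm over their backs; the gripper's body (75 mm by 190 mm) begins 51 mm behind the grasp point.
Start: joints at [1.093, 0.22, 1.526, -0, 1.395, -0.126], TCP at [0.215, 0.587, 0.292] pointing down, gripper open.
Joint ranges: [-2.98, 2.98], [-0.91, 2.08], [0.09, 2.57], [-1.24, 4.39], [0.2, 2.65], [-2.68, 2.68]. Speed limits (rad/s): [2.57, 2.57, 3.01, 3.14, 3.14, 3.14].

INTERFACE

Orientations are given as a 3x3 rotation matrix whose columns are the frame's x, y, z axes.
In Python, from cell import status, imaging, ctrl gives the robot as it stands.
- The arm moves only by the tool arm_command, never from a script. Its argument "rows" is one flat list of numbers, 7 for each row, row after row: the shift along the tool's x, y, z in m, then the turn, a rotation vector about the tool's x, y, z in rad, then the opening in per cent of the stroke, from 0 (shut) to 100 (fully open). In form: [tx, ty, tz, ax, ay, az, hand, tx, ty, tz, ax, ay, az, hand, ...]. A call has 1 to 10 rows; each row is the pose to reach, as a shift and turn from the pose commanded when the call began, along the tool's axes at that moment; what a row does not reach only later rows make up. A row lasts 1/8 s, in which the tool goes at most 62.5 mm and 10.7 degrees, less where a joint would pass 70% of its speed; a pose out of reach is approached as far as the arm can. A call with a gripper value outside its range is refused whole. The fingers move at their own pace and stop on an object; "force" is the grip in N (left out, the last holds). Time passes only in rows, so rows that repeat a pose let the fingers close. It gives the time, the measured TCP pose, the force and the opening at its end, in the units of the state.
- status.get_obs(): the state, without advancing time (a new reading comes with each control period).
- imaging.grab_frame(name): name is "side" or "top"; returns a dict with "img" (400x640x3 uint8, red, green, blue), "range_z" (400x640 float32, m along the optical axis (not along the pixel's ray), 0 where there is no reading), "fx", "fy", "cx", "cy" (pixels), "rvec" (rotation vector, rad) and "tvec" (3), from world to camera coordinates, as OpenCV has them. Camera axes: x right, y down, z forward; pixel columns grow to the right and rows downward; lengths in m; the calibration is good to about 2 mm. A picture is of the moment at which its call begins.
- ctrl.close_job(): hands the job in, once; it reports no verdict.
The state is a dict: "clock": time; "joint_positions": joint angles; "joint_velocities": joint speeds; "effort": joint torques, N m; "tcp_pos": TCP position; "eef_rot": TCP orientation; "contact_force": force on the tool from outside, world axes, zero at the start; "moment": the same for the moment, N m; "opening": finger opening in m.
Only numpy, scipy, OpenCV 4.12 (cv2) and the standard library are available. Lean on these libraries where they do the work, as an engineer would, in place of code of your own. Each camera call takes 0.05 s, during which the arm holds its last target. There are 200 camera calls.

TASK

On the slip tester, slowly raise the hinged card-covered board by its end bar until the cartridge by itself slides all the way down to the foot stop, and go no higher: the rubber-soled check block beside it must stay put, and neither is to be touched. Leave the board standing at that angle and note the angle by setting the gauge beside it and sliding it along the bench, rod under the board's edge, towards the hinge until the rod is felt to bear against the underside of the board with a few newtons, never over 10; leave the gauge standing there and do not disturb the other things on the bench.

Things in the scene. Friction and masses are not known exactly. Their poses are not given: they have to be found in the camera images.
- tester: Slip tester, a grey stand fixed to the bench (70 mm wide, 12 mm thick, two cheeks at the hinge 50 mm high). Origin on the bench straight below the middle of the hinge; x points along the lowered board from the hinge to its free end, y across the board, z up. An unlettered strip of tick marks lies flat on the bench on its -y side (y = -158 to -186 mm, x = 30 to 250 mm).
- board (a joint): Tilt of the hinged board, rad: 0 level, grows as the free end rises, to 0.9. Board 255 mm long, 130 wide, 10 thick; hinge axis (tester y) 30 mm above the bench, in the plane of its flat underside. The stiff hinge needs about 9 N up at the bar and stays where left. The cartridge lets go between 0.24 and 0.46 rad, differently each time; the check block 0.06 to 0.1 rad later.
- board_hinge (a point): Middle of the hinge axis, turning with the board: x along the board to its free end, y across, z out of its top. Card face at z = 10 mm, underside at z = 0. Two lanes, centres y = +31 and -31 mm, between 10 mm rails. The foot stop is a cross strip, uphill face at x = 24 mm, 22 mm high.
- board_bar (a point): Middle of the round steel lifting bar at the board's free end: 14 mm diameter, 132 mm long across the board, 45 mm beyond the board's end on two brackets at the bar's ends. 300 mm from the hinge along the board, 16 mm above the underside plane; with the board level it is 46 mm above the bench, nothing under it.
- cartridge: Small grey plastic cartridge with a thin loop handle on top: 70 mm along the board, 44 wide, 26 high (40 over the loop), about 0.12 kg, smooth sole. Lies in one of the two lanes (either), centre about 168 to 182 mm from the hinge. Origin at the centre of its underside. At the foot stop its origin is 59 mm from the hinge.
- check_block: Steel check block on a thin rubber sole with a round knob on top: 70 x 44 x 26 mm (40 over the knob), about 0.16 kg, in the other lane beside the cartridge. Origin at the centre of its underside.
- gauge: Loose gauge, 0.35 kg, on the tester's -y side: foot 44 (x) x 110 (y) x 10 mm, upright plate along y, at the -y end a grip tab 18 mm thick (x), 40 wide, 85 high, along the top a 12 mm round rod, axis at 75 mm, ending at y = +55 mm. +y points to the board within 0.3 rad. Origin: centre of foot's underside. Foot and rod can go 30 mm in under the raised board's edge (tester y = -65 mm).
- gauge_grip (a point): Middle of the gauge's grip tab, 70 mm above the bench, at gauge x = 0, y = -35 mm; grip it across its 18 mm thickness (gauge x).
- gauge_rod (a point): Point on the axis of the gauge's rod, 12 mm short of its free end (gauge x = 0, y = +43 mm, 75 mm above the bench). The rod touches the board's underside when this axis is 6 mm below it. Sliding the gauge on the bench takes about 1.5 to 3 N; a further 3 to 4 N of push at the touch is plenty.
- carton: Open cardboard carton 200 x 150 x 80 mm, 1.2 kg; leave it. Origin at the centre of its underside.
- toner_bottle: Upright plastic bottle, 56 mm diameter, 110 mm high; leave it. Origin at the centre of its underside.
- drum: Black drum 38 mm in diameter, 120 mm long, on a flat 110 x 60 mm plastic tray; leave it. Origin at the centre of its underside.
Mind the look-alikes: they are no part of the job. What is shaped like the check_block but turquoise is not meant.

How it is judged:
On the way, in this order (a step that is already met when the one before it is completed fails the run):
1. the board is raised past 0.12 rad with cartridge and check block still in their places (value of joint board above 0.12 rad and x of each of cartridge, check_block in the frame of board_hinge above 0.155 m), for 0.1 s.
2. the cartridge has slid down to the foot stop and the check block has stayed (x of cartridge in the frame of board_hinge below 0.075 m and x of check_block in the frame of board_hinge above 0.155 m and value of joint board above 0.22 rad), for 0.2 s.
3. the gauge's rod bears against the underside of the board (over 1 N) (contact force between gauge and board above 1 N and z of gauge_rod in the frame of board_hinge between -0.01 and -0.003 m), for 0.1 s.
At the end, for the whole second after the job is handed in: Board stands by itself above 0.22 rad; cartridge at the foot stop (under 75 mm from the hinge), check block still over 155 mm from it; gauge upright, at rest on the bench, its rod at least 9 mm in under the board's edge and within 1.8 mm of its underside (all of step 2 and z of gauge_rod in the frame of board_hinge between -0.0078 and -0.003 m and x of gauge_rod in the frame of board_hinge between 0.03 and 0.25 m and y of gauge_rod in the frame of board_hinge above -0.068 m and angle between gauge's own z axis and vertical below 0.06 rad and height (world z) of gauge below 0.004 m and linear speed of each of gauge, cartridge below 0.01 m/s); the robot touches nothing.
It fails at once if the check block slips more than about 15 mm (board raised too far or jerked) (x of check_block in the frame of board_hinge below 0.155 m).
It fails at once if the robot touches the cartridge or the check block (contact force between any of the arm, the fingers and cartridge above 0.5 N or contact force between any of the arm, the fingers and check_block above 0.5 N).
It fails at once if the board is let down or dropped after the slip (faster than 0.25 rad/s) (x of cartridge in the frame of board_hinge below 0.1 m and velocity of joint board below -0.25 rad/s).
It fails at once if the gauge is forced against the board with more than 10 N (contact force between gauge and board above 10 N).
It fails at once if carton, bottle or drum moved more than 20 mm (distance of any of carton, toner_bottle, drum from where it was at the start of the episode above 0.02 m).
It also fails if it takes over 72 s, if anything falls off the work surface, if the arm or the gripper's body presses on something with over 40 N, if the wrist force passes 120 N, or if a joint passes its speed limit or range.

## Working session

There is one attempt and no reset: what is moved stays moved. The work goes in short steps, Python scripts to look and compute and a tool call to move; the robot and the scene stay as the last step left them, time stands still between calls to the robot, and variables do not carry over. Pictures are saved under pics/ and viewed, on a budget of 10 in all, crops included, one or two more only if the job needs it, and the job is handed in when it is done.

Besides the shell and the picture viewer there is one more tool, called after "Request:" in YAML: its name, and indented under it one key for each argument. arm_command: Moves the arm, as the interface text tells. Its arguments: {"type":"object","properties":{"rows":{"type":"array"},"force":{"type":"number"}},"required":["rows"]}

```bash
ls; mkdir -p pics
cat > h.py <<'E'
import numpy as np,cv2
from cell import status,imaging,ctrl
def grab(n):
    f=imaging.grab_frame(n); R=cv2.Rodrigues(np.array(f['rvec'],float))[0]; t=np.array(f['tvec'],float).ravel()
    return f,R,t
def cloud(f,R,t):
    z=f['range_z'].astype(float); v,u=np.mgrid[:z.shape[0],:z.shape[1]]
    P=np.stack([(u-f['cx'])/f['fx']*z,(v-f['cy'])/f['fy']*z,z],-1)
    W=(P-t)@R; W[z==0]=np.nan; return W
def save(f,name): cv2.imwrite('pics/'+name+'.png',f['img'][:,:,::-1])
def proj(f,R,t,p):
    c=R@np.array(p)+t; return c[0]/c[2]*f['fx']+f['cx'],c[1]/c[2]*f['fy']+f['cy']
E
python3 - <<'E'
from h import *
for n in('side','top'):
    f,R,t=grab(n); save(f,n+'0'); print(n,-R.T@t,R[2],f['fx'])
    np.savez('pics/'+n+'0.npz',W=cloud(f,R,t),img=f['img'])
s=status.get_obs(); print(s['clock'],s['tcp_pos'],s['eef_rot'],s['contact_force'],s['opening'])
E
```

```text
pics
side [ 0.51234123 -0.60944374  0.85138262] [ 0.05721954  0.64919596 -0.75846591] 368.1416674963425
top [0.33252388 0.06029822 1.41480651] [ 0.18753392 -0.00250987 -0.98225492] 516.8779784042234
0.1 [0.21515631 0.58630946 0.29122407] [[-9.38749381e-01  3.44599581e-01 -8.53777087e-04]
 [ 3.44600552e-01  9.38748020e-01 -1.61671423e-03]
 [ 2.44362502e-04 -1.81190154e-03 -9.99998329e-01]] [-0.24292617 -0.23832243  0.30121823] 0.08719708196896063
```

View pics/side0.png

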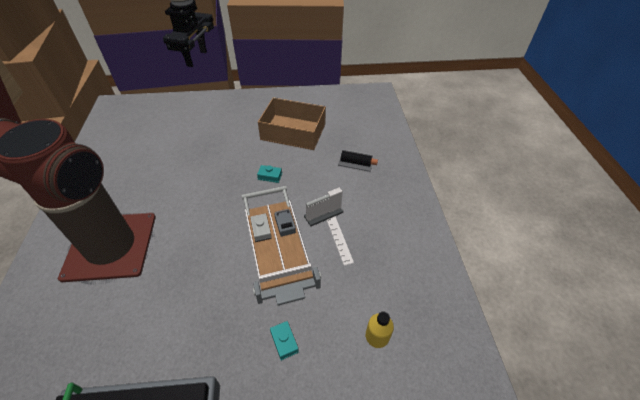

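View pics/top0.png

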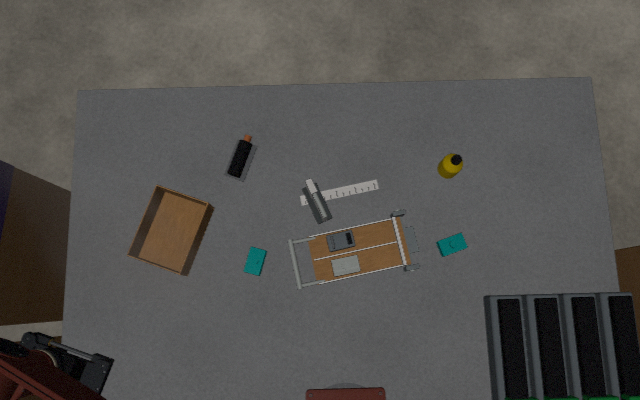

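The top view shows the tester with its bar on the left at about (296,263) and its hinge on the right at about (403,243). The gauge is at (317,203), the strip at (340,192), and turquoise look-alikes are at (255,262) and (452,244).

Run:
```python
from h import *
d=np.load('pics/top0.npz');W=d['W'];img=d['img']
s=np.load('pics/side0.npz')
a=cv2.resize(d['img'][165:300,280:420],None,fx=4,fy=4,interpolation=cv2.INTER_CUBIC)
b=cv2.resize(s['img'][175:310,230:365],None,fx=4,fy=4,interpolation=cv2.INTER_CUBIC)
h=min(len(a),len(b)); o=np.hstack([a[:h],b[:h]]); o=cv2.resize(o,None,fx=800/o.shape[1],fy=800/o.shape[1]); cv2.imwrite('pics/c1.png',o[:,:,::-1])
# orange board
hsv=cv2.cvtColor(img,cv2.COLOR_RGB2HSV)
m=((hsv[...,0]>5)&(hsv[...,0]<25)&(hsv[...,1]>110)).astype(np.uint8); m[:, :280]=0;m[:215]=0;m[290:]=0;m[:,420:]=0
P=W[m>0];P=P[np.isfinite(P[:,0])]; print('board n',len(P),'z',np.median(P[:,2]))
r=cv2.minAreaRect((P[:,:2]*1000).astype(np.float32)); print(r, cv2.boxPoints(r))
# Bar: height 0.046+.007, region
Z=W[...,2]
for nm,(u0,u1,v0,v1,z0,z1) in dict(bar=(284,306,232,292,.044,.06),gauge=(298,335,175,225,.05,.1),foot=(298,335,175,225,.006,.016)).items():
    mm=np.zeros(Z.shape,bool);mm[v0:v1,u0:u1]=1;mm&=(Z>z0)&(Z<z1);P=W[mm];print(nm,len(P))
    if len(P)>5:
        r=cv2.minAreaRect((P[:,:2]*1000).astype(np.float32));print(r,cv2.boxPoints(r).round(0).tolist(),np.percentile(P[:,2],[5,50,95]).round(4))
```

```text
board n 2849 z 0.04009126127590976
((458.6004333496094, -47.721160888671875), (129.21058654785156, 252.90211486816406), 10.766536712646484) [[ 371.5104     64.435165]
 [ 418.75443  -184.015   ]
 [ 545.6904   -159.87749 ]
 [ 498.44644    88.57268 ]]
bar 321
((428.4142150878906, 107.08503723144531), (132.57994079589844, 47.30547332763672), 9.487611770629883) [[359.0, 119.0], [367.0, 73.0], [498.0, 95.0], [490.0, 141.0]] [0.0454 0.051  0.0561]
gauge 260
((594.4415893554688, 60.62222671508789), (110.39205932617188, 18.117225646972656), 23.812618255615234) [[540.0, 47.0], [548.0, 30.0], [649.0, 75.0], [641.0, 91.0]] [0.0617 0.0814 0.0883]
foot 356
((605.3828125, 63.29756546020508), (94.99850463867188, 133.53201293945312), 83.3079605102539) [[534.0, 24.0], [666.0, 8.0], [677.0, 103.0], [545.0, 118.0]] [0.0065 0.01   0.0148]
```

View pics/c1.png

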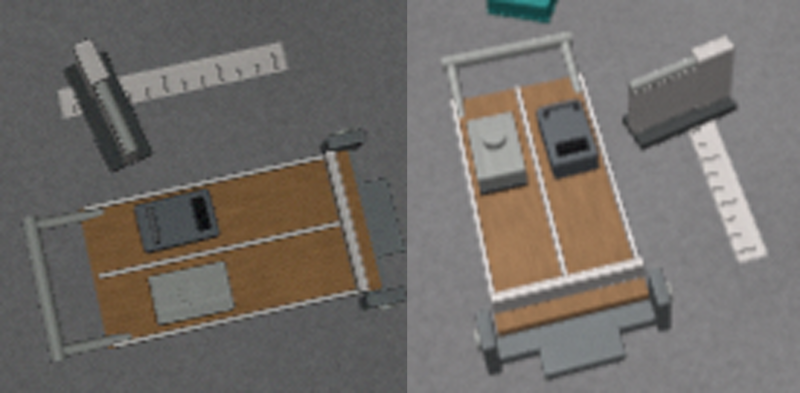

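The dark part in the outer lane (world +x) is the cartridge, with the loop handle. The light part with the knob, in the inner lane, is the check block. I'll move above the bar.

Request:
arm_command:
  rows: [-0.04,-0.04,0.009,0,0,-0.06,46,-0.08,-0.08,0.018,0,0,-0.12,46,-0.12,-0.12,0.027,0,0,-0.18,46,-0.16,-0.16,0.036,0,0,-0.24,46,-0.2,-0.2,0.045,0,0,-0.3,46,-0.24,-0.24,0.054,0,0,-0.36,46,-0.28,-0.283,0.063,0,0,-0.42,46,-0.32,-0.323,0.072,0,0,-0.48,46,-0.358,-0.363,0.08,0,0,-0.536,46,-0.358,-0.363,0.08,0,0,-0.536,46]

```text
clock: 1.35
tcp_pos: [0.4269, 0.1194, 0.2114]
eef_rot: [[-0.984, -0.178, -0.001], [-0.178, 0.984, -0.001], [0.001, -0.001, -1.0]]
contact_force: [-0.1, -0.3, -0.4]
opening: 0.0398
```

Request:
arm_command:
  rows: [0,0.002,0.03,0,0,0,46,0,0.002,0.06,0,0,0,46,0,0.002,0.08,0,0,0,46,0,0.002,0.08,0,0,0,46]

```text
clock: 1.85
tcp_pos: [0.4241, 0.1253, 0.1306]
eef_rot: [[-0.983, -0.184, -0.004], [-0.184, 0.983, -0.0], [0.004, 0.001, -1.0]]
contact_force: [-0.4, 0.4, -1.0]
opening: 0.0404
```

Run:
```python
from h import *
f,R,t=grab('side'); g,_,_=grab('top')
a=cv2.resize(f['img'][160:310,200:400],None,fx=2.5,fy=2.5,interpolation=cv2.INTER_CUBIC)
b=cv2.resize(g['img'][220:310,270:380],None,fx=2.7,fy=2.7,interpolation=cv2.INTER_CUBIC)
o=np.zeros((375,800,3),np.uint8);o[:,:500]=a;o[:b.shape[0],500:500+b.shape[1]]=b
cv2.imwrite('pics/c2.png',o[:,:,::-1])
```

```text
(no output)
```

View pics/c2.png

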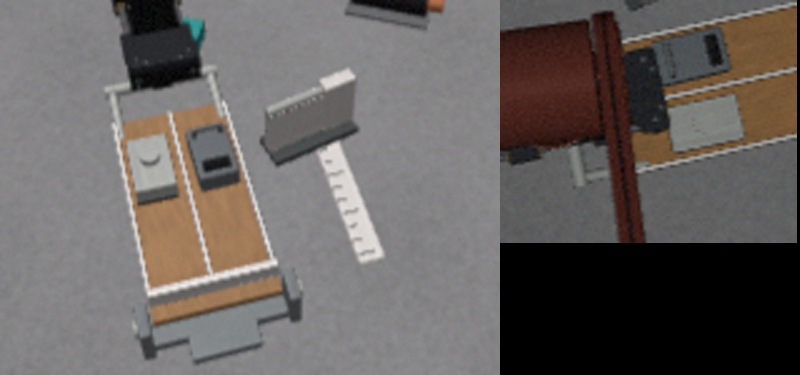

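Side view: the gripper straddles the middle of the bar, around crop pixel (165,75), and both test pieces are in full view. I'll descend and grip.

Request:
arm_command:
  rows: [0,-0.002,0.015,0,0,0,46,0,-0.002,0.033,0,0,0,46,0,-0.002,0.033,0,0,0,46,0,-0.002,0.033,0,0,0,0,0,-0.002,0.033,0,0,0,0,0,-0.002,0.033,0,0,0,0,0,-0.002,0.033,0,0,0,0]
  force: 25

```text
clock: 2.82
tcp_pos: [0.4267, 0.1225, 0.0997]
eef_rot: [[-0.983, -0.183, 0.001], [-0.183, 0.983, -0.0], [-0.001, -0.0, -1.0]]
contact_force: [-0.1, -1.5, 2.6]
opening: 0.013
```

Request:
arm_command:
  rows: [0,-0.0003,-0.006,0,0,0,0,0,-0.0008,-0.012,0,0,0,0,0,-0.0015,-0.018,0,0,0,0,0,-0.0023,-0.024,0,0,0,0,0,-0.003,-0.03,0,0,0,0,0,-0.004,-0.036,0,0,0,0,0,-0.005,-0.041,0,0,0,0,0,-0.006,-0.046,0,0,0,0,0,-0.007,-0.05,0,0,0,0,0,-0.007,-0.05,0,0,0,0]

```text
clock: 4.08
tcp_pos: [0.4278, 0.1159, 0.1491]
eef_rot: [[-0.983, -0.183, 0.001], [-0.183, 0.983, 0.001], [-0.001, 0.001, -1.0]]
contact_force: [3.9, 1.3, -6.2]
opening: 0.0132
```

```bash
cat > chk.py <<'E'
from h import *
from scipy.spatial.transform import Rotation as Ro
import sys
o=np.array([.4824,-.173,.030]); yaw=np.radians(10.5)
ex=np.array([-np.sin(yaw),np.cos(yaw),0]); ey=np.array([-np.cos(yaw),-np.sin(yaw),0]); ez=np.array([0,0,1.])
s=status.get_obs(); p=np.array(s['tcp_pos'])+np.array(s['eef_rot'])[:,2]*ctrl.tcp_to_grasp-o
print('clock',round(s['clock'],2),'bar-th',round(np.arctan2(p[2],p@ex)-np.arctan2(.016,.300),4),'F',np.round(s['contact_force'],1))
f,R,t=grab('side'); W=cloud(f,R,t)-o; T=np.stack([W@ex,W@ey,W@ez],-1)
hsv=cv2.cvtColor(f['img'],cv2.COLOR_RGB2HSV); sat=hsv[...,1]
m=(hsv[...,0]>5)&(hsv[...,0]<25)&(sat>110)&(abs(T[...,1])<.065)&(T[...,0]>.03)&(T[...,0]<.25)&(T[...,2]>0)
P=T[m]; k=np.polyfit(P[:,0],P[:,2],1); th=np.arctan(k[0])
B0=T[...,0]*np.cos(th)+T[...,2]*np.sin(th); B2=-T[...,0]*np.sin(th)+T[...,2]*np.cos(th)
print('plane th',round(th,4),'n',m.sum())
off=np.median(B2[m])
for nm,c in(('cart',-.031),('block',.031)):
    mm=(abs(T[...,1]-c)<.018)&(B2-off>.015)&(B2-off<.036)&(B0>.032)&(B0<.235)
    print(nm,mm.sum(),'x range',np.percentile(B0[mm],[3,50,97]).round(3) if mm.sum()>5 else None)
if len(sys.argv)>1: save(f,sys.argv[1])
E
python3 chk.py
```

```text
clock 4.08 bar-th 0.1745 F [ 3.9  1.3 -6.2]
plane th 0.7177 n 2153
cart 162 x range [0.035 0.047 0.059]
block 168 x range [0.034 0.046 0.06 ]
```

```bash
python3 - <<'E'
s=open('chk.py').read()
s=s.replace("f,R,t=grab('side')","thb=np.arctan2(p[2],p@ex)-np.arctan2(.016,.300)\nf,R,t=grab('side')")
s=s.replace("P=T[m];","m&=abs(-T[...,0]*np.sin(thb)+T[...,2]*np.cos(thb)-.01)<.008\nP=T[m];")
open('chk.py','w').write(s)
E
python3 chk.py
```

```text
clock 4.12 bar-th 0.1744 F [ 4.8  1.6 -6.8]
plane th 0.162 n 1958
cart 316 x range [0.136 0.165 0.2  ]
block 292 x range [0.138 0.163 0.205]
```

Request:
arm_command:
  rows: [0,-0.0007,-0.003,0,0,0,0,0,-0.0015,-0.006,0,0,0,0,0,-0.0022,-0.009,0,0,0,0,0,-0.003,-0.012,0,0,0,0,0,-0.0037,-0.015,0,0,0,0,0,-0.0045,-0.0175,0,0,0,0,0,-0.0045,-0.0175,0,0,0,0]

```text
clock: 5.05
tcp_pos: [0.4286, 0.1117, 0.1666]
eef_rot: [[-0.983, -0.183, 0.001], [-0.183, 0.983, 0.001], [-0.001, 0.001, -1.0]]
contact_force: [4.7, 2.9, -7.1]
opening: 0.0131
```

```bash
python3 chk.py
```

```text
clock 5.05 bar-th 0.234 F [ 4.7  2.9 -7.1]
plane th 0.2212 n 2088
cart 329 x range [0.136 0.166 0.203]
block 312 x range [0.137 0.163 0.205]
```

Request:
arm_command:
  rows: [0,-0.0006,-0.002,0,0,0,0,0,-0.0012,-0.004,0,0,0,0,0,-0.0019,-0.0064,0,0,0,0,0,-0.0019,-0.0064,0,0,0,0,0,-0.0019,-0.0064,0,0,0,0,0,-0.0019,-0.0064,0,0,0,0]

```text
clock: 5.85
tcp_pos: [0.429, 0.1099, 0.173]
eef_rot: [[-0.983, -0.183, 0.001], [-0.183, 0.983, 0.001], [-0.001, 0.001, -1.0]]
contact_force: [4.6, 2.8, -7.4]
opening: 0.0131
```

```bash
python3 chk.py
```

```text
clock 5.85 bar-th 0.2559 F [ 4.6  2.8 -7.4]
plane th 0.2419 n 2144
cart 332 x range [0.136 0.165 0.203]
block 318 x range [0.138 0.163 0.205]
```

Request:
arm_command:
  rows: [0,-0.0006,-0.002,0,0,0,0,0,-0.0013,-0.004,0,0,0,0,0,-0.002,-0.0064,0,0,0,0,0,-0.002,-0.0064,0,0,0,0,0,-0.002,-0.0064,0,0,0,0,0,-0.002,-0.0064,0,0,0,0]

```text
clock: 6.65
tcp_pos: [0.4293, 0.1079, 0.1794]
eef_rot: [[-0.983, -0.183, 0.001], [-0.183, 0.983, 0.001], [-0.001, 0.001, -1.0]]
contact_force: [4.5, 3.1, -6.3]
opening: 0.013
```

```bash
python3 chk.py
```

```text
clock 6.65 bar-th 0.278 F [ 4.5  3.1 -6.3]
plane th 0.2641 n 2165
cart 336 x range [0.136 0.165 0.203]
block 315 x range [0.138 0.163 0.205]
```

Request:
arm_command:
  rows: [0,-0.0007,-0.002,0,0,0,0,0,-0.0014,-0.004,0,0,0,0,0,-0.0021,-0.0064,0,0,0,0,0,-0.0021,-0.0064,0,0,0,0,0,-0.0021,-0.0064,0,0,0,0,0,-0.0021,-0.0064,0,0,0,0]

```text
clock: 7.45
tcp_pos: [0.4297, 0.1058, 0.1857]
eef_rot: [[-0.983, -0.183, 0.001], [-0.183, 0.983, 0.001], [-0.001, 0.001, -1.0]]
contact_force: [5.6, 2.7, -7.6]
opening: 0.0131
```

```bash
python3 chk.py
```

```text
clock 7.45 bar-th 0.3002 F [ 5.6  2.7 -7.6]
plane th 0.2864 n 2195
cart 341 x range [0.137 0.166 0.203]
block 324 x range [0.138 0.163 0.205]
```

Request:
arm_command:
  rows: [0,-0.0007,-0.002,0,0,0,0,0,-0.0015,-0.004,0,0,0,0,0,-0.0023,-0.0063,0,0,0,0,0,-0.0023,-0.0063,0,0,0,0,0,-0.0023,-0.0063,0,0,0,0,0,-0.0023,-0.0063,0,0,0,0]

```text
clock: 8.25
tcp_pos: [0.4301, 0.1036, 0.192]
eef_rot: [[-0.983, -0.183, 0.001], [-0.183, 0.983, 0.001], [-0.001, 0.001, -1.0]]
contact_force: [4.5, 3.4, -7.0]
opening: 0.0134
```

```bash
python3 chk.py
```

```text
clock 8.25 bar-th 0.3222 F [ 4.5  3.4 -7. ]
plane th 0.3089 n 2232
cart 346 x range [0.137 0.166 0.203]
block 326 x range [0.138 0.164 0.205]
```

Request:
arm_command:
  rows: [0,-0.0008,-0.002,0,0,0,0,0,-0.0016,-0.004,0,0,0,0,0,-0.0024,-0.0063,0,0,0,0,0,-0.0024,-0.0063,0,0,0,0,0,-0.0024,-0.0063,0,0,0,0,0,-0.0024,-0.0063,0,0,0,0]

```text
clock: 9.05
tcp_pos: [0.4306, 0.1013, 0.1983]
eef_rot: [[-0.983, -0.183, 0.001], [-0.183, 0.983, 0.001], [-0.001, 0.001, -1.0]]
contact_force: [5.1, 3.4, -7.3]
opening: 0.013
```

```bash
python3 chk.py
```

```text
clock 9.05 bar-th 0.3445 F [ 5.1  3.4 -7.3]
plane th 0.3299 n 2233
cart 350 x range [0.137 0.166 0.203]
block 333 x range [0.138 0.164 0.205]
```

Request:
arm_command:
  rows: [0,-0.0008,-0.002,0,0,0,0,0,-0.0017,-0.004,0,0,0,0,0,-0.0025,-0.0062,0,0,0,0,0,-0.0025,-0.0062,0,0,0,0,0,-0.0025,-0.0062,0,0,0,0,0,-0.0025,-0.0062,0,0,0,0]

```text
clock: 9.85
tcp_pos: [0.4311, 0.0988, 0.2045]
eef_rot: [[-0.983, -0.183, 0.001], [-0.183, 0.983, 0.001], [-0.001, 0.001, -1.0]]
contact_force: [5.6, 3.9, -7.9]
opening: 0.0131
```

```bash
python3 chk.py
```

```text
clock 9.85 bar-th 0.3665 F [ 5.6  3.9 -7.9]
plane th 0.3521 n 2278
cart 352 x range [0.137 0.166 0.203]
block 337 x range [0.138 0.164 0.205]
```

Request:
arm_command:
  rows: [0,-0.0009,-0.002,0,0,0,0,0,-0.0018,-0.004,0,0,0,0,0,-0.0026,-0.0061,0,0,0,0,0,-0.0026,-0.0061,0,0,0,0,0,-0.0026,-0.0061,0,0,0,0,0,-0.0026,-0.0061,0,0,0,0]

```text
clock: 10.65
tcp_pos: [0.4316, 0.0962, 0.2106]
eef_rot: [[-0.983, -0.183, 0.001], [-0.183, 0.983, 0.001], [-0.001, 0.001, -1.0]]
contact_force: [5.7, 2.9, -7.1]
opening: 0.0133
```

```bash
python3 chk.py
```

```text
clock 10.65 bar-th 0.3883 F [ 5.7  2.9 -7.1]
plane th 0.373 n 2294
cart 356 x range [0.137 0.166 0.203]
block 340 x range [0.138 0.164 0.205]
```

Request:
arm_command:
  rows: [0,-0.0009,-0.002,0,0,0,0,0,-0.0018,-0.004,0,0,0,0,0,-0.0028,-0.0061,0,0,0,0,0,-0.0028,-0.0061,0,0,0,0,0,-0.0028,-0.0061,0,0,0,0,0,-0.0028,-0.0061,0,0,0,0]

```text
clock: 11.45
tcp_pos: [0.4321, 0.0935, 0.2166]
eef_rot: [[-0.983, -0.183, 0.001], [-0.183, 0.983, 0.001], [-0.001, 0.001, -1.0]]
contact_force: [5.3, 3.1, -7.3]
opening: 0.0132
```

```bash
python3 chk.py
```

```text
clock 11.45 bar-th 0.4103 F [ 5.3  3.1 -7.3]
plane th 0.3964 n 2328
cart 362 x range [0.137 0.166 0.204]
block 347 x range [0.138 0.165 0.205]
```

Request:
arm_command:
  rows: [0,-0.0009,-0.002,0,0,0,0,0,-0.0019,-0.004,0,0,0,0,0,-0.0029,-0.006,0,0,0,0,0,-0.0029,-0.006,0,0,0,0,0,-0.0029,-0.006,0,0,0,0,0,-0.0029,-0.006,0,0,0,0]

```text
clock: 12.25
tcp_pos: [0.4326, 0.0907, 0.2226]
eef_rot: [[-0.983, -0.183, 0.001], [-0.183, 0.983, 0.001], [-0.001, 0.001, -1.0]]
contact_force: [5.7, 3.2, -7.4]
opening: 0.0131
```

```bash
python3 chk.py
```

```text
clock 12.25 bar-th 0.4322 F [ 5.7  3.2 -7.4]
plane th 0.4176 n 2338
cart 369 x range [0.137 0.167 0.204]
block 351 x range [0.138 0.165 0.206]
```

Request:
arm_command:
  rows: [0,-0.001,-0.002,0,0,0,0,0,-0.002,-0.004,0,0,0,0,0,-0.003,-0.006,0,0,0,0,0,-0.003,-0.006,0,0,0,0,0,-0.003,-0.006,0,0,0,0,0,-0.003,-0.006,0,0,0,0]

```text
clock: 13.05
tcp_pos: [0.4332, 0.0877, 0.2285]
eef_rot: [[-0.983, -0.183, 0.001], [-0.183, 0.983, 0.001], [-0.001, 0.001, -1.0]]
contact_force: [6.2, 2.1, -8.6]
opening: 0.013
```

```bash
python3 chk.py
```

```text
clock 13.05 bar-th 0.4542 F [ 6.2  2.1 -8.6]
plane th 0.4389 n 2346
cart 374 x range [0.136 0.167 0.203]
block 356 x range [0.138 0.165 0.205]
```

Request:
arm_command:
  rows: [0,-0.0007,-0.0013,0,0,0,0,0,-0.0014,-0.0027,0,0,0,0,0,-0.0021,-0.004,0,0,0,0,0,-0.0021,-0.004,0,0,0,0,0,-0.0021,-0.004,0,0,0,0,0,-0.0021,-0.004,0,0,0,0]

```text
clock: 13.85
tcp_pos: [0.4336, 0.0857, 0.2324]
eef_rot: [[-0.983, -0.183, 0.001], [-0.183, 0.983, 0.001], [-0.001, 0.001, -1.0]]
contact_force: [5.8, 2.9, -8.4]
opening: 0.013
```

```bash
python3 chk.py side3
```

```text
clock 13.85 bar-th 0.4687 F [ 5.8  2.9 -8.4]
plane th 0.4529 n 2358
cart 378 x range [0.125 0.155 0.192]
block 354 x range [0.138 0.166 0.205]
```

The cartridge has let go, 11 mm so far. I'll hold here.

Request:
arm_command:
  rows: [0,0,0,0,0,0,0,0,0,0,0,0,0,0,0,0,0,0,0,0,0,0,0,0,0,0,0,0,0,0,0,0,0,0,0,0,0,0,0,0,0,0]

```text
clock: 14.65
tcp_pos: [0.4336, 0.0856, 0.2324]
eef_rot: [[-0.983, -0.183, 0.001], [-0.183, 0.983, 0.001], [-0.001, 0.001, -1.0]]
contact_force: [7.7, 3.3, -9.3]
opening: 0.0133
```

```bash
python3 chk.py side4
```

```text
clock 14.65 bar-th 0.4687 F [ 7.7  3.3 -9.3]
plane th 0.4525 n 2331
cart 398 x range [0.046 0.076 0.112]
block 359 x range [0.138 0.167 0.206]
```

Request:
arm_command:
  rows: [0,0,0,0,0,0,0,0,0,0,0,0,0,0,0,0,0,0,0,0,0,0,0,0,0,0,0,0,0,0,0,0,0,0,0]

```text
clock: 15.32
tcp_pos: [0.4336, 0.0856, 0.2324]
eef_rot: [[-0.983, -0.183, 0.001], [-0.183, 0.983, 0.001], [-0.001, 0.001, -1.0]]
contact_force: [5.9, 2.4, -8.6]
opening: 0.0131
```

```bash
python3 chk.py side5
```

```text
clock 15.32 bar-th 0.4687 F [ 5.9  2.4 -8.6]
plane th 0.4521 n 2435
cart 354 x range [0.033 0.061 0.093]
block 354 x range [0.138 0.167 0.205]
```

View pics/side5.png

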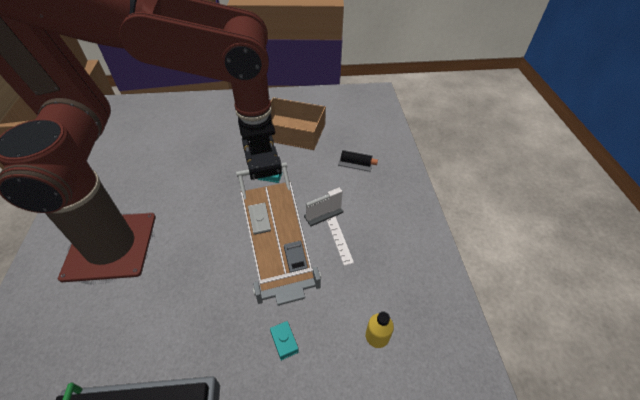

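The cartridge is at the foot stop, pixel (295,256), and the block has stayed put at (260,218). I'll release the bar and lift off.

Request:
arm_command:
  rows: [0,0,0,0,0,0,20,0,0,0,0,0,0,30,0,0,0,0,0,0,42,0,0,0,0,0,0,42,0,0,-0.02,0,0,0,42,0,0,-0.05,0,0,0,42,0,0,-0.08,0,0,0,42,0,0,-0.08,0,0,0,42]

```text
clock: 16.38
tcp_pos: [0.4346, 0.0851, 0.3156]
eef_rot: [[-0.983, -0.183, 0.005], [-0.183, 0.983, -0.0], [-0.005, -0.001, -1.0]]
contact_force: [0.3, 0.6, 0.9]
opening: 0.0367
```

```bash
sed -i 's/^thb=.*/thb=.452/' chk.py; python3 chk.py
python3 - <<'E'
from h import *
o=np.array([.4824,-.173,0]); yaw=np.radians(10.5)
ex=np.array([-np.sin(yaw),np.cos(yaw),0]); ey=np.array([-np.cos(yaw),-np.sin(yaw),0])
for n in('top','side'):
    f,R,t=grab(n); W=cloud(f,R,t); Z=W[...,2]
    T=np.stack([(W-o)@ex,(W-o)@ey],-1)
    reg=(T[...,1]<-.08)&(T[...,1]>-.25)&(T[...,0]>.12)&(T[...,0]<.3)
    for nm,z0,z1 in(('up',.055,.1),('tab',.079,.095)):
        P=W[reg&(Z>z0)&(Z<z1)][:,:2]
        if len(P)>5:
            r=cv2.minAreaRect((P*1000).astype(np.float32)); print(n,nm,len(P),r,cv2.boxPoints(r).round(0).tolist(),P.mean(0).round(4))
    save(f,n+'6')
E
```

```text
clock 16.38 bar-th 0.6761 F [0.3 0.6 0.9]
plane th 0.4528 n 2445
cart 351 x range [0.033 0.06  0.093]
block 358 x range [0.138 0.166 0.205]
top up 203 ((604.881591796875, 65.40467834472656), (87.45075988769531, 18.550884246826172), 22.868595123291016) [[561.0, 57.0], [568.0, 40.0], [649.0, 74.0], [642.0, 91.0]] [0.6088 0.0678]
top tab 144 ((604.9183959960938, 65.26956939697266), (87.4441146850586, 18.37629508972168), 23.047229766845703) [[561.0, 57.0], [568.0, 40.0], [649.0, 74.0], [642.0, 91.0]] [0.6149 0.0698]
side up 355 ((594.21240234375, 61.14110565185547), (110.959716796875, 21.0272159576416), 21.433115005493164) [[539.0, 51.0], [546.0, 31.0], [650.0, 72.0], [642.0, 91.0]] [0.5983 0.0578]
side tab 150 ((594.0260009765625, 61.28306198120117), (110.51581573486328, 20.65129852294922), 21.39725685119629) [[539.0, 51.0], [546.0, 32.0], [649.0, 72.0], [642.0, 91.0]] [0.6048 0.0633]
```

Request:
arm_command:
  rows: [-0.04,-0.009,0,0,0,-0.05,42,-0.09,-0.02,0,0,0,-0.11,60,-0.14,-0.033,0,0,0,-0.17,60,-0.187,-0.0455,0,0,0,-0.218,60,-0.187,-0.0455,0,0,0,-0.218,60,-0.187,-0.0455,0,0,0,-0.218,60]

```text
clock: 17.27
tcp_pos: [0.6245, 0.0747, 0.311]
eef_rot: [[-0.92, -0.391, -0.004], [-0.391, 0.92, 0.0], [0.003, 0.002, -1.0]]
contact_force: [-0.2, 0.1, -0.1]
opening: 0.0516
```

Run:
```python
from h import *
s=status.get_obs();print(s['clock'],s['tcp_pos'],s['eef_rot'])
f,R,t=grab('side'); save(f,'side7'); W=cloud(f,R,t)
# arm points: lowest z of arm over board footprint area (x .3-.58)
Z=W[...,2]; m=(Z>.26)&(W[...,0]>.33)&(W[...,0]<.55)&(abs(W[...,1]-.05)<.15)
P=W[m]
for a in np.arange(.33,.55,.04):
    q=P[(P[:,0]>=a)&(P[:,0]<a+.04)]
    if len(q): print(round(a,2),len(q),q.min(0).round(3))
```

```text
17.275 [0.62446949 0.07468211 0.31099377] [[-9.20382179e-01 -3.91002581e-01 -3.69147133e-03]
 [-3.91005548e-01  9.20388317e-01  8.95817519e-05]
 [ 3.36256039e-03  1.52583522e-03 -9.99993182e-01]]
0.33 371 [0.33  0.017 0.587]
0.37 469 [0.37  0.019 0.576]
0.41 566 [0.41  0.014 0.568]
0.45 805 [0.45  0.014 0.561]
0.49 864 [0.49  0.013 0.555]
0.53 464 [0.53  0.013 0.55 ]
```

View pics/side7.png

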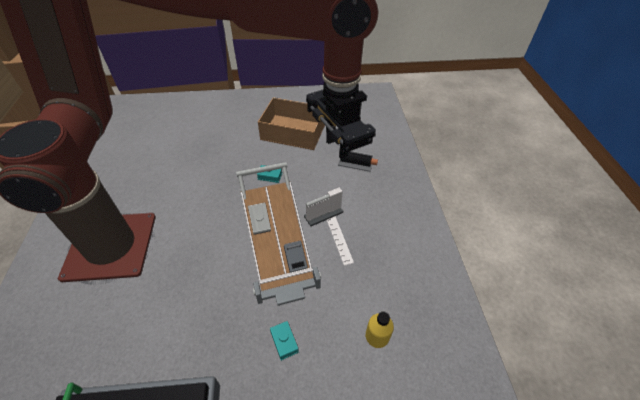

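The forearm has ample clearance above the board, and the gripper is over the gauge tab. I'll descend.

Request:
arm_command:
  rows: [-0.002,0,0.03,0,0,0,60,-0.002,0,0.07,0,0,0,60,-0.002,0,0.1,0,0,0,60,-0.002,0,0.13,0,0,0,60,-0.002,0,0.16,0,0,0,60,-0.002,0,0.189,0,0,0,60,-0.002,0,0.189,0,0,0,60,-0.002,0,0.189,0,0,0,60]

```text
clock: 18.32
tcp_pos: [0.6277, 0.0756, 0.1258]
eef_rot: [[-0.92, -0.392, 0.002], [-0.392, 0.92, -0.0], [-0.002, -0.001, -1.0]]
contact_force: [-0.4, 0.4, 0.9]
opening: 0.0521
```

Request:
arm_command:
  rows: [0,0,0,0,0,0,18,0,0,0,0,0,0,15,0,0,0,0,0,0,10,0,0,0,0,0,0,10,0,0,0,0,0,0,10,0,0,0,0,0,0,10]
  force: 15

```text
clock: 19.08
tcp_pos: [0.6274, 0.0754, 0.124]
eef_rot: [[-0.92, -0.391, 0.0], [-0.391, 0.92, -0.0], [-0.0, -0.0, -1.0]]
contact_force: [0.4, 0.0, 0.9]
opening: 0.0179
```

Run:
```python
from h import *
o=np.array([.4824,-.173,0]); yaw=np.radians(10.5)
ex=np.array([-np.sin(yaw),np.cos(yaw),0]); ey=np.array([-np.cos(yaw),-np.sin(yaw),0])
s=status.get_obs();g=np.array(s['tcp_pos']);print('grip tester',(g-o)@ex,(g-o)@ey)
f,R,t=grab('side'); save(f,'side8')
# fit tester yaw: board side edges through orange mask + strip
W=cloud(f,R,t);hsv=cv2.cvtColor(f['img'],cv2.COLOR_RGB2HSV)
W0=np.load('pics/top0.npz');im=cv2.cvtColor(W0['img'],cv2.COLOR_RGB2HSV);w=W0['W']
m=(im[...,2]>190)&(im[...,1]<40)&(abs(w[...,2])<.006)
m[:175]=0;m[210:]=0;m[:,:330]=0;m[:,385:]=0
P=w[m][:,:2];r=cv2.fitLine((P*1000).astype(np.float32),cv2.DIST_HUBER,0,.1,.1).ravel();print('strip',len(P),r,np.degrees(np.arctan2(-r[0]*np.sign(r[1]),abs(r[1]))))
c=P.mean(0);print('strip centre tester y',np.dot(np.r_[c,0]-o,ey))
```

```text
grip tester 0.21778982493531632 -0.1878844187678286Traceback (most recent call last):
  File "<stdin>", line 11, in <module>
cv2.error: OpenCV(4.12.0) /io/opencv/modules/imgproc/src/linefit.cpp:50: error: (-215:Assertion failed) count > 0 in function 'fitLine2D_wods'
```

The tab is gripped at 17.9 mm. I'll slide the gauge in under the board's edge, turning it square to the board.

Request:
arm_command:
  rows: [0.008,0,0,0,0,0.03,10,0.016,0,0,0,0,0.06,10,0.024,0,0,0,0,0.09,10,0.032,0,0,0,0,0.12,10,0.04,0,0,0,0,0.15,10,0.048,0,0,0,0,0.18,10,0.055,0,0,0,0,0.218,10,0.058,0,0,0,0,0.218,10,0.058,0,0,0,0,0.218,10]

```text
clock: 20.25
tcp_pos: [0.5734, 0.0526, 0.1239]
eef_rot: [[-0.983, -0.183, -0.001], [-0.183, 0.983, -0.0], [0.001, 0.0, -1.0]]
contact_force: [-2.3, 0.2, 2.1]
opening: 0.0173
```

```bash
cat > g.py <<'E'
from h import *
import sys
o=np.array([.4824,-.173,0]); yaw=np.radians(10.5)
ex=np.array([-np.sin(yaw),np.cos(yaw),0]); ey=np.array([-np.cos(yaw),-np.sin(yaw),0])
s=status.get_obs();g=np.array(s['tcp_pos']);F=np.array(s['contact_force'])
print(s['clock'],'grip x,y',((g-o)@ex).round(4),((g-o)@ey).round(4),'F tester',(F@ex).round(2),(F@ey).round(2),F[2].round(2),'Tyaw',np.degrees(np.arctan2(-s['eef_rot'][0][1],s['eef_rot'][1][1])))
E
python3 g.py
python3 - <<'E'
from h import *
f,R,t=grab('side'); save(f,'side9')
g,_,_=grab('top')
a=cv2.resize(f['img'][160:310,220:380],None,fx=2.5,fy=2.5,interpolation=cv2.INTER_CUBIC)
b=cv2.resize(g['img'][165:300,280:420],None,fx=2.7,fy=2.7,interpolation=cv2.INTER_CUBIC)
o=np.zeros((375,800,3),np.uint8);o[:,:400]=a;o[:b.shape[0],410:410+b.shape[1]]=b
cv2.imwrite('pics/c9.png',o[:,:,::-1])
E
```

```text
20.25 grip x,y 0.2052 -0.1306 F tester 0.65 2.22 2.05 Tyaw 10.562421419385807
```

View pics/c9.png

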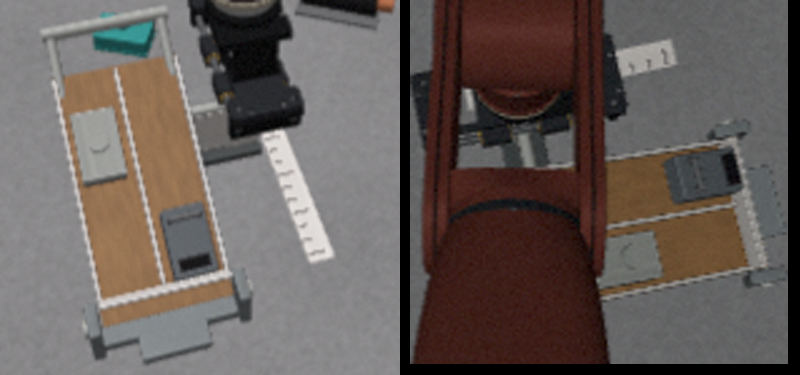

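The rod runs in under the board's edge at crop pixel (205,130), with gripper and board clear of each other. I'll slide towards the hinge, with touch expected near x = 106 mm.

Request:
arm_command:
  rows: [0,-0.008,0,0,0,0,10,0,-0.016,0,0,0,0,10,0,-0.025,0,0,0,0,10,0,-0.034,0,0,0,0,10,0,-0.043,0,0,0,0,10,0,-0.052,0,0,0,0,10,0,-0.06,0,0,0,0,10,0,-0.068,0,0,0,0,10,0,-0.076,0,0,0,0,10,0,-0.082,0,0,0,0,10]

```text
clock: 21.6
tcp_pos: [0.5891, -0.0284, 0.124]
eef_rot: [[-0.983, -0.183, 0.0], [-0.183, 0.983, 0.0], [-0.0, 0.0, -1.0]]
contact_force: [-0.6, 1.2, -2.5]
opening: 0.018
```

```bash
python3 g.py
```

```text
21.6 grip x,y 0.1227 -0.1313 F tester 1.31 0.34 -2.54 Tyaw 10.54093073892875
```

Request:
arm_command:
  rows: [0,-0.001,0,0,0,0,10,0,-0.002,0,0,0,0,10,0,-0.003,0,0,0,0,10,0,-0.004,0,0,0,0,10,0,-0.005,0,0,0,0,10,0,-0.006,0,0,0,0,10]

```text
clock: 22.35
tcp_pos: [0.5901, -0.0338, 0.1239]
eef_rot: [[-0.983, -0.183, -0.0], [-0.183, 0.983, -0.0], [0.0, -0.0, -1.0]]
contact_force: [-0.0, 1.3, 2.3]
opening: 0.0178
```

```bash
python3 g.py
```

```text
22.35 grip x,y 0.1172 -0.1312 F tester 1.29 -0.21 2.33 Tyaw 10.559499456473848
```

Baseline sliding force is about 1.3 N. I'll keep going in 2 to 3 mm steps.

Request:
arm_command:
  rows: [0,-0.001,0,0,0,0,10,0,-0.002,0,0,0,0,10,0,-0.003,0,0,0,0,10]

```text
clock: 22.72
tcp_pos: [0.5906, -0.0368, 0.1239]
eef_rot: [[-0.983, -0.183, -0.0], [-0.183, 0.983, 0.0], [0.0, 0.0, -1.0]]
contact_force: [0.8, 2.4, 1.8]
opening: 0.018
```

```bash
python3 g.py
```

```text
22.725 grip x,y 0.1142 -0.1312 F tester 2.24 -1.27 1.82 Tyaw 10.552277781780152
```

Request:
arm_command:
  rows: [0,-0.0007,0,0,0,0,10,0,-0.0014,0,0,0,0,10,0,-0.002,0,0,0,0,10]

```text
clock: 23.1
tcp_pos: [0.5909, -0.0388, 0.1239]
eef_rot: [[-0.983, -0.183, -0.0], [-0.183, 0.983, -0.0], [0.0, 0.0, -1.0]]
contact_force: [1.0, 0.9, 0.3]
opening: 0.0178
```

```bash
python3 g.py
```

```text
23.1 grip x,y 0.1122 -0.1312 F tester 0.72 -1.19 0.28 Tyaw 10.555108745813243
```

Request:
arm_command:
  rows: [0,-0.0005,0,0,0,0,10,0,-0.001,0,0,0,0,10,0,-0.0015,0,0,0,0,10]

```text
clock: 23.48
tcp_pos: [0.5912, -0.0402, 0.1239]
eef_rot: [[-0.983, -0.183, -0.0], [-0.183, 0.983, -0.0], [0.0, -0.0, -1.0]]
contact_force: [2.0, 3.3, 1.7]
opening: 0.0179
```

```bash
python3 g.py
```

```text
23.475 grip x,y 0.1108 -0.1312 F tester 2.83 -2.59 1.7 Tyaw 10.559927975961946
```

Request:
arm_command:
  rows: [0,-0.0005,0,0,0,0,10,0,-0.001,0,0,0,0,10]

```text
clock: 23.72
tcp_pos: [0.5914, -0.0412, 0.1239]
eef_rot: [[-0.983, -0.183, -0.0], [-0.183, 0.983, -0.0], [0.0, -0.0, -1.0]]
contact_force: [-0.1, 1.4, -1.2]
opening: 0.0178
```

```bash
python3 g.py
```

```text
23.725 grip x,y 0.1097 -0.1312 F tester 1.41 -0.14 -1.18 Tyaw 10.554779840429608
```

Request:
arm_command:
  rows: [0,-0.0005,0,0,0,0,10,0,-0.001,0,0,0,0,10]

```text
clock: 23.98
tcp_pos: [0.5917, -0.0422, 0.1239]
eef_rot: [[-0.983, -0.183, -0.0], [-0.183, 0.983, -0.0], [0.0, -0.0, -1.0]]
contact_force: [0.1, 2.5, -0.6]
opening: 0.0182
```

```bash
python3 g.py
```

```text
23.975 grip x,y 0.1087 -0.1313 F tester 2.39 -0.53 -0.59 Tyaw 10.555560111544459
```

Request:
arm_command:
  rows: [0,-0.0005,0,0,0,0,10,0,-0.001,0,0,0,0,10]

```text
clock: 24.22
tcp_pos: [0.5918, -0.0432, 0.1239]
eef_rot: [[-0.983, -0.183, -0.0], [-0.183, 0.983, -0.0], [0.0, -0.0, -1.0]]
contact_force: [-0.1, 2.7, -0.7]
opening: 0.0178
```

```bash
python3 g.py
```

```text
24.225 grip x,y 0.1077 -0.1313 F tester 2.69 -0.43 -0.69 Tyaw 10.553365083782024
```

Request:
arm_command:
  rows: [0,-0.0005,0,0,0,0,10,0,-0.001,0,0,0,0,10]

```text
clock: 24.48
tcp_pos: [0.5919, -0.044, 0.1239]
eef_rot: [[-0.983, -0.183, -0.0], [-0.183, 0.983, 0.0], [0.0, 0.0, -1.0]]
contact_force: [0.5, 3.7, 0.7]
opening: 0.0178
```

```bash
python3 g.py
```

```text
24.475 grip x,y 0.1069 -0.1312 F tester 3.52 -1.21 0.68 Tyaw 10.547802466109427
```

The measured travel lagged this time (0.8 of 1.0 mm), so this may be first contact. Smaller steps now.

Request:
arm_command:
  rows: [0,-0.0004,0,0,0,0,10,0,-0.0004,0,0,0,0,10]

```text
clock: 24.72
tcp_pos: [0.592, -0.0441, 0.1239]
eef_rot: [[-0.983, -0.183, -0.0], [-0.183, 0.983, 0.001], [0.0, 0.001, -1.0]]
contact_force: [-0.5, 4.9, 0.6]
opening: 0.0179
```

```bash
python3 g.py
```

```text
24.725 grip x,y 0.1067 -0.1312 F tester 4.87 -0.43 0.59 Tyaw 10.546474374987714
```

Request:
arm_command:
  rows: [0,-0.0001,0,0,0,0,10,0,-0.0001,0,0,0,0,10]

```text
clock: 24.98
tcp_pos: [0.592, -0.0443, 0.1239]
eef_rot: [[-0.983, -0.183, -0.0], [-0.183, 0.983, 0.001], [0.0, 0.001, -1.0]]
contact_force: [-0.5, 6.3, 0.1]
opening: 0.0181
```

```bash
python3 g.py
python3 - <<'E'
from h import *
f=imaging.grab_frame('top'); 
exec(open('g.py').read().split('import sys')[1])
E
```

```text
24.975 grip x,y 0.1066 -0.1313 F tester 6.3 -0.61 0.11 Tyaw 10.551264442917569
25.025 grip x,y 0.1066 -0.1312 F tester 4.94 -0.63 -0.27 Tyaw 10.549843089279387
```

Contact is confirmed: about 5.5 N total, roughly 3.5 N above sliding friction, at x = 106.6 mm against 106 predicted. I'll release and lift away.

Request:
arm_command:
  rows: [0,0,0,0,0,0,30,0,0,0,0,0,0,45,0,0,0,0,0,0,55,0,0,0,0,0,0,55,0,0,-0.02,0,0,0,55,0,0,-0.06,0,0,0,55,0,0,-0.1,0,0,0,55,-0.04,0,-0.14,0,0,0,55,-0.08,0,-0.16,0,0,0,55,-0.08,0,-0.16,0,0,0,55]

```text
clock: 26.28
tcp_pos: [0.6735, -0.0297, 0.2881]
eef_rot: [[-0.983, -0.184, 0.007], [-0.184, 0.983, -0.001], [-0.006, -0.002, -1.0]]
contact_force: [-0.7, -0.3, -0.3]
opening: 0.0477
```

```bash
python3 chk.py side10
python3 - <<'E'
from h import *
exec(open('g.py').read().split('import sys')[1])
f,R,t=grab('side'); W=cloud(f,R,t); T=np.stack([(W-o)@ex,(W-o)@ey,W[...,2]],-1)
m=(T[...,0]>.05)&(T[...,0]<.16)&(T[...,1]<-.072)&(T[...,1]>-.18)&(T[...,2]>.07)&(T[...,2]<.1)
P=T[m];r=cv2.minAreaRect((P[:,:2]*1000).astype(np.float32));print(len(P),r,P[:,2].max(),P.min(0))
cv2.imwrite('pics/c10.png',cv2.resize(f['img'][160:310,200:400],None,fx=3,fy=3,interpolation=cv2.INTER_CUBIC)[:,:,::-1])
E
```

```text
clock 26.27 bar-th 1.0444 F [-0.7 -0.3 -0.3]
plane th 0.4519 n 2435
cart 355 x range [0.033 0.061 0.093]
block 356 x range [0.138 0.166 0.205]
26.325 grip x,y 0.1063 -0.2121 F tester 0.26 0.2 -0.11 Tyaw 10.593603454992518
212 ((107.54252624511719, -111.28280639648438), (77.44775390625, 20.482271194458008), 87.05523681640625) 0.09004571369050784 [ 0.09557284 -0.14986458  0.07009122]
```

View pics/c10.png

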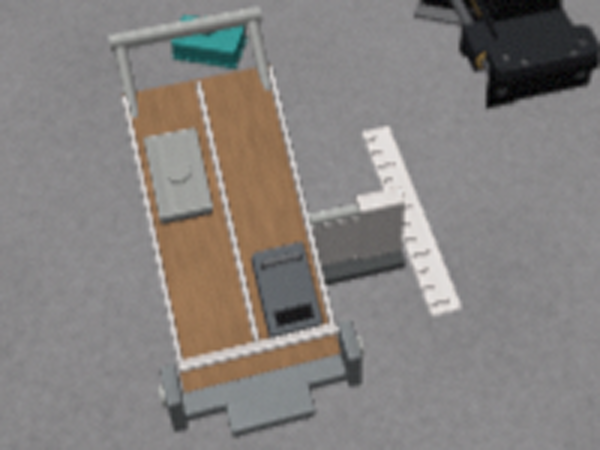

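The gauge stands upright with its rod under the edge. Its tab end is at y = -150 mm, which puts the rod point at about y = -52 mm. The board is at 0.452 rad, the cartridge is at the stop and the block is in place. I'll hand it in.

```bash
python3 -c "
from cell import ctrl
print(ctrl.close_job())"
```

```text
the job is handed in; nothing more can be done
None
```

The job is handed in at about 26 s of the 72 s allowed; closing it returned no verdict.

- **Board:** I raised it by the bar in small steps. The cartridge let go at about 0.452 rad and slid to the foot stop; I raised the board no further, and it still read 0.452 rad after I let go of the bar.
- **Cartridge and check block:** In the last picture the cartridge lies against the foot stop, about 61 mm from the hinge. The check block is still at about 170 mm and shows no movement beyond measuring noise. Neither was touched.
- **Gauge:** I slid it under the edge and towards the hinge until contact, 106.6 mm from the hinge against 106.3 mm predicted. The push was about 5–6 N in all, roughly 3.5 N above sliding friction. The wrist readings scatter by about 1 N, so the contact force itself is an estimate. It stands upright with its rod point about 13 mm in under the edge, and the gripper is clear of it.

Two things I did not check closely:
- The gap between rod and board after release was not measured directly. The camera put the gauge about 1 mm from its touching position, which is within its calibration error.
- I did not measure the carton, bottle and drum at the end, but the arm made no move near them at bench height.

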